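# Line up a cover plate with a drift pin and fit its bolt

### The job

The steel cover plate on the wooden joint block has swung out of line on its middle bolt. Take the drift pin (smooth round handle) from the rack and push it down through the hole at the left-hand end of the plate until its collar rests on the plate, so that the holes line up; leave it there. Then fit the thick hex-headed bolt, not the thin one, in the hole at the right-hand end, down until its flange rests on the plate.

Things in the scene. Friction and masses are not known exactly. Their poses are not given: they have to be found in the camera images.
- joint_block: Wooden block 100 x 200 x 50 mm (x, y, z), fixed on the table. Origin: centre of its underside; z up, y to its left-hand end. Upright 36 mm through-holes at y = +68 (left) and -68 mm (right), x = 0. On it lies a dark steel cover plate 86 x 190 x 12 mm, top 62 mm above the table, with two like holes; a low bolt head in the middle (36 mm wide, 12 mm above the plate) is its pivot.
- cover_plate (a joint): Angle of the cover plate on the block, rad, anticlockwise from above; 0 = holes in line. Starts at 0.12 to 0.17: its left-hand hole stands 8 to 12 mm towards the block's -x (the robot), its right-hand hole as far towards +x. It turns about the block's middle with slight friction; a tapered nose pushed down into both holes turns it into line.
- drift_pin: Steel pin, nose down in a fixed plywood rack (top 78 mm above the table; three places 62 mm apart, in a row pointing away from the robot, order varies). Origin on its axis under its collar, z up. Collar 46 mm wide, 7 mm high; above it a round handle, 28 mm diameter, to 58 mm above the origin. Below: shank 33 mm in diameter for 20 mm, then a cone to an 8 mm tip at -58 mm. 0.2 kg.
- hex_bolt: Thick steel bolt, point down in the same rack. Origin on its axis under its flange, z up. Flange 46 mm wide, 6 mm high; above it a hex head 38 mm across flats (two flats face its own +-y), to 52 mm above the origin. Shank 30 mm in diameter, tapering from -36 mm to a 12 mm point at -58 mm. 0.2 kg. The third piece there is a thin bolt (head 22 mm across flats), not wanted.
Mind the look-alikes: they are no part of the job. Leave any red look-alike of the drift_pin alone.

How it is judged:
By the outcome, as a careful person would: the job done as asked, in the order asked, and still so for the second after the job is handed in, with the robot touching nothing.
It also fails if it takes over 58 s, if anything falls off the work surface, if the arm or the gripper's body presses on something with over 40 N, if the wrist force passes 120 N, or if a joint passes its speed limit or range.

### The arm

A 6-joint arm with a two-finger parallel gripper is mounted at the origin on a cart in front of the work surface, level with it; the furniture and walls round the work are solid. World frame = base frame: x ahead of the robot, y to its left, z up, the work surface at z = 0. Lengths are in m, angles in rad, forces in N, time in s.
With the tool pointing down it reaches from about 0.275 to 1 m from the base axis. Payload 8.4 kg.
Tool frame: the origin (TCP) lies on the centre line of the jaws, within the pads' length; the fingertips stand 17 mm ahead of it and the grasp point (between the pads) lies 2 mm behind it (bot.tcp_to_tips is the z of the fingertips in the tool frame, in m); z points along the fingers, y is the line along which they close (so a half turn about z gives the same grasp; the last joint's range is limited). The gripper opens to 85 mm and grips with 20 to 120 N. Pads are 22 mm wide; open, the fingers measure 114 mm over their backs; the gripper's body (76 mm by 85 mm) begins 54 mm behind the grasp point. The pads swing forward as they close: fully open they stand 13 mm farther back than shut.
Start: joints at [1.259, 0.353, 1.633, -0, 1.155, -0.002], TCP at [0.191, 0.595, 0.248] pointing down, gripper open.
Joint ranges: [-2.63, 2.63], [-0.92, 2.1], [0.06, 2.66], [-1.3, 4.44], [0, 2.69], [-3.02, 3.02]. Speed limits (rad/s): [2.22, 2.22, 2.79, 3.14, 3.14, 3.14].

### API

Orientations are given as a unit quaternion [x, y, z, w].
In Python, from workcell import bot, hand, kinematics, get_obs, vision, hand_in gives the robot as it stands. The module is installed in compiled form; this text tells all that it offers. Calls block until the motion is done:
- bot.reach(position, orientation): joint-space move of the TCP to a pose.
- bot.servo_line(position, ori=None, velocity=0.15): straight line of the TCP; ori=None keeps the orientation; velocity is the mean speed in m/s.
- bot.goto_joints(angles): joint-space move.
- hand.move_gripper(opening, strength=None): finger opening in m; strength is the grip in N (None keeps the last); returns when the fingers have stopped.
- bot.dwell(seconds).
- kinematics.solve_ik(position, orientation): joint angles nearest the present ones, or None.
- get_obs(): the state.
- vision.read_camera(name): name is "side" or "top" or "wrist"; returns a dict with "frame" (384x512x3 uint8, red, green, blue), "intrinsics" (3x3 intrinsics, pixels), "view" (4x4, takes a point from world to camera coordinates). Camera axes: x right, y down, z forward; pixel columns grow to the right and rows downward; lengths in m; the calibration is good to about 2 mm. A picture is of the moment at which its call begins. There is no depth.
A pose or a line that the arm cannot do raises bot.IKError and nothing moves.
- hand_in(): hands the job in; it is judged then, once.
The state is a dict: "time_s": time; "joint_pos": joint angles; "joint_vel": joint speeds; "joint_efforts": joint torques, N m; "position": TCP position; "orientation": TCP orientation; "wrist_force": force on the tool from outside, world axes, zero at the start; "ft_torque": the same for the moment, N m; "gripper_width": finger opening in m; "grip_force": force on a finger pad.
Only numpy, scipy, OpenCV 4.12 (cv2) and the standard library are available. Lean on these libraries where they do the work, as an engineer would, in place of code of your own. Each camera call takes 0.05 s, during which the arm holds its last target. There are 200 camera calls.

## Working session

There is one attempt and no reset: what is moved stays moved. The work goes in short steps, each a Python script; the robot and the scene stay as the last script left them, time stands still between calls to the robot, and variables do not carry over. Pictures are saved under pics/ and viewed, at most 10 in all, crops included, and the job is handed in when it is done.

```bash
mkdir -p pics
cat > h.py <<'E'
import numpy as np, cv2
from workcell import bot, hand, kinematics, get_obs, vision, hand_in
def shot(cam,name):
    d=vision.read_camera(cam); cv2.imwrite(f'pics/{name}.png',d['frame'][:,:,::-1])
    np.savez(f'pics/{name}.npz',K=d['intrinsics'],V=d['view']); return d
def ray(name,u,v,z):
    d=np.load(f'pics/{name}.npz');K,V=d['K'],d['V'];R,t=V[:3,:3],V[:3,3]
    c=-R.T@t; r=R.T@np.linalg.solve(K,[u,v,1.]); return c+r*(z-c[2])/r[2]
def proj(name,p):
    d=np.load(f'pics/{name}.npz');q=d['K']@(d['V'][:3]@np.r_[p,1.]);return q[:2]/q[2]
E
python3 - <<'E'
from h import *
for c in('top','side'):
    d=shot(c,c+'0');V=d['view'];print(c,-V[:3,:3].T@V[:3,3],V[:3,:3].round(2).tolist())
print(get_obs()['orientation'],get_obs()['wrist_force'])
E
```

```text
top [ 0.462709   -0.06344692  0.92493837] [[0.03, -1.0, -0.03], [-0.99, -0.02, -0.16], [0.16, 0.03, -0.99]]
side [ 0.6441454  -0.76116305  0.69329339] [[1.0, 0.07, 0.01], [0.05, -0.63, -0.77], [-0.04, 0.77, -0.64]]
[ 1.54280028e-01  9.88026961e-01 -6.24279256e-04 -8.90304558e-05] [ 0.59528541  0.56855596 -0.1098241 ]
```

View pics/top0.png

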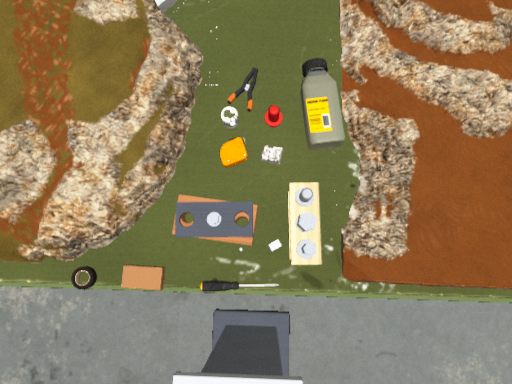

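View pics/side0.png

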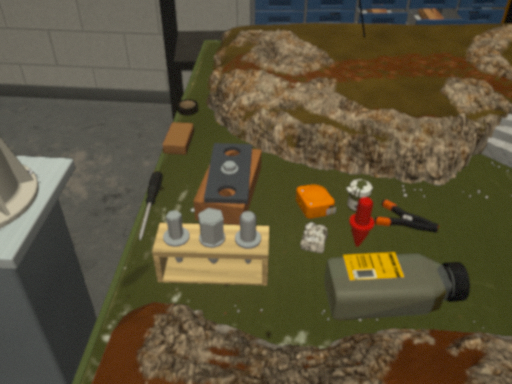

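The top view shows the block at about (215,220), with the rack places at (306,196), (306,222) and (306,249). The thick bolt looks like the middle one, and the red decoy is at (274,117). I'll zoom in to tell the pin from the thin bolt.

Run:
```python
from h import *
a=cv2.imread('pics/top0.png')[170:275,165:330];b=cv2.imread('pics/side0.png')[130:290,140:300]
a=cv2.resize(a,(800,509),interpolation=2)[:, :];b=cv2.resize(b,(600,600),interpolation=2)
cv2.imwrite('pics/ca.png',a);cv2.imwrite('pics/cb.png',b)
for n,u,v,z in[('far',306,196,.136),('mid',306,222,.130),('near',306,249,.136),('bolt',214,219,.074),('rackc',304.5,222.5,.078),('TL',176.5,195.5,.05),('TR',257,206,.05),('BR',251,244,.05)]:print(n,ray('top0',u,v,z).round(4))
```

```text
far [ 0.5806 -0.1497  0.136 ]
mid [ 0.5228 -0.1507  0.13  ]
near [ 0.4632 -0.1504  0.136 ]
bolt [0.5284 0.0643 0.074 ]
rackc [ 0.5254 -0.1529  0.078 ]
TL [0.5868 0.1653 0.05  ]
TR [ 0.5654 -0.0379  0.05  ]
BR [ 0.4715 -0.0258  0.05  ]
```

View pics/ca.png

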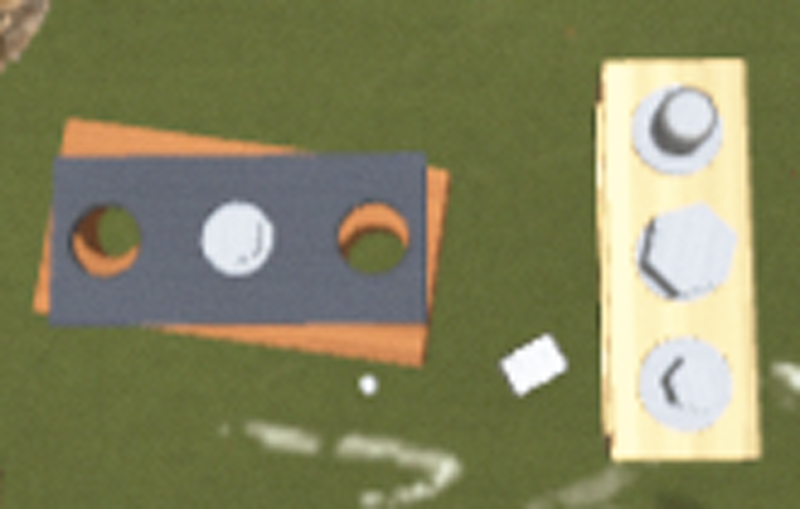

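View pics/cb.png

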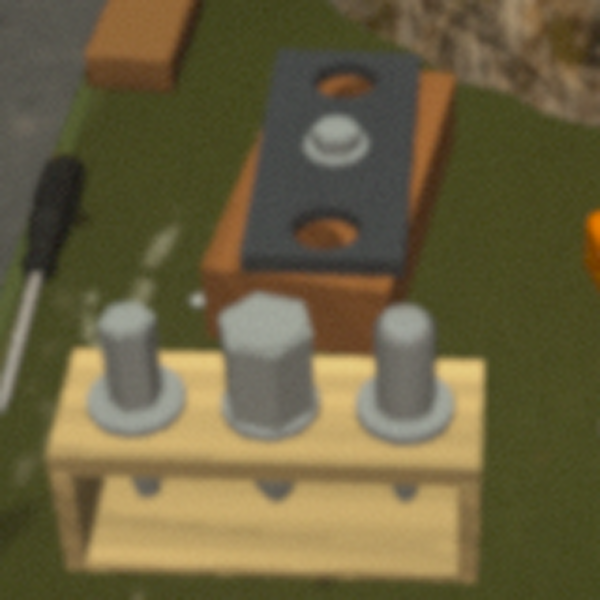

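The far piece (+x) has the round handle, so it is the drift pin. The middle is the thick hex and the near one is the thin bolt. Next I'll take a closer wrist view of the rack and block.

Run:
```python
from h import *
p=np.array(get_obs()['position']);bot.servo_line([p[0],p[1],.36],velocity=.3)
bot.reach([.50,-.03,.36],[0,1,0,0])
d=shot('wrist','w1');V=d['view'];o=get_obs()
print(o['time_s'],o['joint_pos'],o['position'],-V[:3,:3].T@V[:3,3],V[:3,:3].round(2).tolist(),d['intrinsics'][0,0])
```

```text
3.15 [-6.18053642e-02  6.19709461e-02  1.75105891e+00  1.57238921e-04
  1.32862934e+00 -1.63347385e+00] [ 0.50013688 -0.02939788  0.35994891] [ 0.42806034 -0.02944439  0.48481975] [[-0.0, 1.0, -0.0], [0.96, 0.0, 0.28], [0.28, -0.0, -0.96]] 305.4125935952185
```

View pics/w1.png

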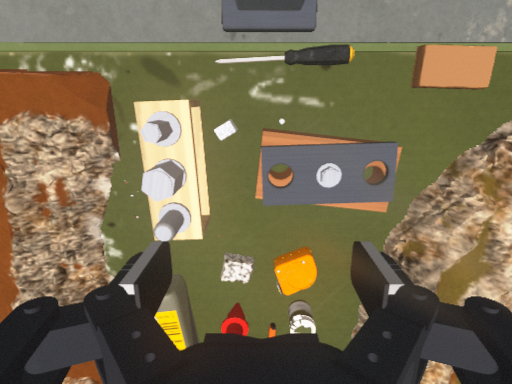

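The wrist view shows the rack with the pin flange near (172,222), the hex near (163,180), and the plate holes at (280,175) and (375,172) with the pivot at (329,175). I'll enlarge it for subpixel picking.

Run:
```python
from h import *
I=cv2.imread('pics/w1.png')
r=cv2.resize(I[95:245,130:210],None,fx=3.5,fy=3.5,interpolation=2)
b=cv2.resize(I[120:220,253:408],None,fx=3.3,fy=3.3,interpolation=2)
o=np.zeros((525,795,3),np.uint8);o[:r.shape[0],:280]=r;o[:b.shape[0],282:282+b.shape[1]]=b
cv2.imwrite('pics/c2.png',o)
```

```text
(no output)
```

View pics/c2.png

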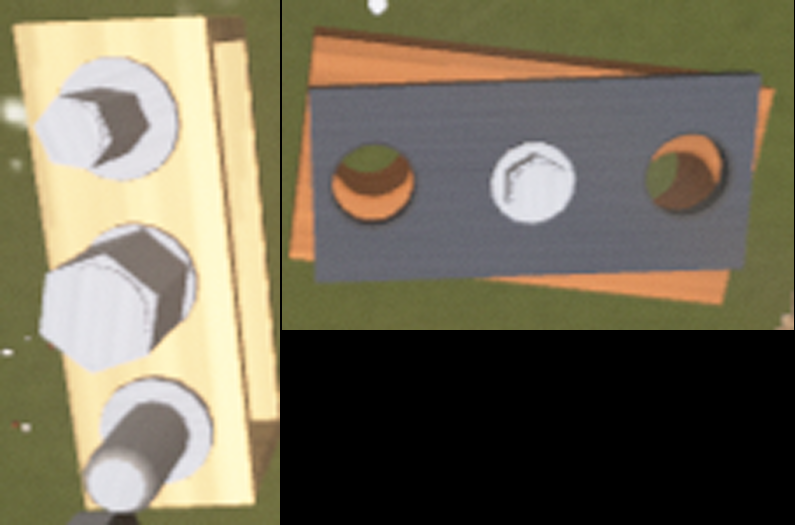

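Run:
```python
from h import *
R=lambda x,y,z:ray('w1',(x+.5)/3.5-.5+130,(y+.5)/3.5-.5+95,z)
B=lambda x,y,z:ray('w1',(x-282+.5)/3.3-.5+253,(y+.5)/3.3-.5+120,z)
print('pin',R(158,430,.085),R(118,481,.136))
h=np.array([R(*c,.130)for c in[(48,278),(100,253),(157,290),(148,350),(98,372),(40,335)]])
print('hex',h.mean(0),R(143,278,.084));e=h-h.mean(0)
print(np.hypot(e[:,0],e[:,1]),np.degrees(np.arctan2(e[:,1],e[:,0]))%60)
c=np.array([B(*c,.05)for c in[(312,38),(772,90),(722,303),(290,259)]]);print(c,c.mean(0))
for i in range(4):
    d=c[(i+1)%4]-c[i];print(np.hypot(*d[:2]),np.degrees(np.arctan2(d[1],d[0])))
print('piv',B(533,182,.072));a=B(373,183,.062);b=B(687,174,.062);print(a,b,(a+b)/2,b-a,np.hypot(*(b-a)[:2]))
q=[R(14,24,.078),R(206,16,.078),R(255,502,.078),R(88,507,.078)];print(np.array(q),np.mean(q,0))
```

```text
pin [ 0.58740182 -0.15043558  0.085     ] [ 0.58651225 -0.15073305  0.136     ]
hex [ 0.52648306 -0.15392049  0.13      ] [ 0.52502394 -0.15158079  0.084     ]
[0.0203693  0.0214126  0.02242306 0.02068757 0.02136759 0.02240982] [52.02855783 53.28364752 51.93310357 50.52787123 54.10118206 50.28207224]
[[ 0.47108985 -0.0285904   0.05      ]
 [ 0.49294074  0.17012396  0.05      ]
 [ 0.59097089  0.16008029  0.05      ]
 [ 0.57005613 -0.03834969  0.05      ]] [0.5312644  0.06581604 0.05      ]
0.19991212417805038 83.7248916092168
0.09854331650715 -5.849822325815135
0.1995291547613476 -96.01682756569544
0.09944631358691584 174.36814063520816
piv [0.5286015  0.06454895 0.072     ]
[ 0.53159669 -0.00215961  0.062     ] [0.52738762 0.13283474 0.062     ] [0.52949215 0.06533756 0.062     ] [-0.00420907  0.13499435  0.        ] 0.13505995445923322
[[ 0.4310973  -0.19271286  0.078     ]
 [ 0.42818622 -0.12229178  0.078     ]
 [ 0.62226942 -0.1146693   0.078     ]
 [ 0.62468196 -0.18447317  0.078     ]] [ 0.52655873 -0.15353678  0.078     ]
```

```bash
cat >> h.py <<'E'
def Q(deg):
    a=np.radians(90+deg/2);return [np.cos(a),np.sin(a),0,0]
def st(msg=''):
    o=get_obs();print(msg,round(o['time_s'],2),np.round(o['position'],4),'F',np.round(o['wrist_force'],1),'T',np.round(o['ft_torque'],2),'w',round(o['gripper_width'],4),'g',np.round(o['grip_force'],1));return o
def down(x,y,z0,z1,step=.004,lim=45,v=.06):
    z=z0
    while z>z1+1e-6:
        z=max(z-step,z1);bot.servo_line([x,y,z],velocity=v);o=st()
        if np.linalg.norm(o['wrist_force'])>lim: return False
    return True
E
python3 - <<'E'
from h import *
q=Q(0);x,y=.587,-.1506
hand.move_gripper(.06)
bot.reach([x,y,.20],q);bot.servo_line([x,y,.114],velocity=.12);st('at')
hand.move_gripper(.02,90);st('grip')
bot.servo_line([x,y,.21],velocity=.12);st('up')
bot.reach([.5371,.1329,.21],q);bot.servo_line([.5371,.1329,.185],velocity=.1);st('over')
shot('wrist','w2');shot('side','s2')
E
```

```text
at 5.27 [ 0.5876 -0.1506  0.1149] F [ 0.3 -0.3 -0.4] T [-0.02 -0.01  0.07] w 0.0598 g 0.0
grip 5.67 [ 0.5875 -0.1508  0.115 ] F [-1.2 -0.6  5.2] T [0.1  0.26 0.06] w 0.0259 g 88.2
up 6.62 [ 0.5864 -0.1504  0.2092] F [-0.1 -0.4 -2.5] T [ 0.   -0.05 -0.04] w 0.0252 g 88.9
over 8.13 [0.537  0.1321 0.1845] F [-0.5 -0.1 -2.5] T [-0.01 -0.02  0.01] w 0.0262 g 88.8
```

View pics/w2.png

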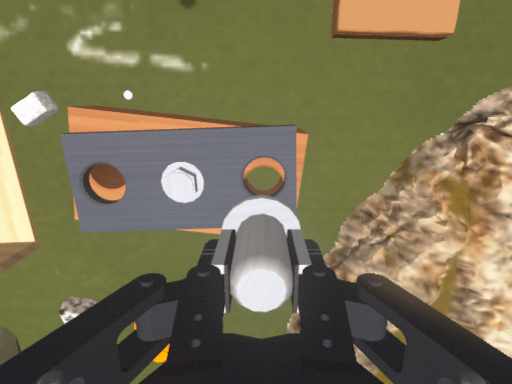

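The pin is gripped upright over the left hole, at (265,176) in the image. The pivot is at (182,182), the right hole at (107,183) and the collar at about (261,232). I'll do a quick cross-check and then insert.

Run:
```python
from h import *
r=lambda u,v,z:print(ray('w2',u,v,z).round(4))
r(265,176,.062);r(107,183,.062);r(182,182,.072);r(261,235,.1565);r(260.5,288,.2065)
c=[ray('w2',69,107,.05),ray('w2',308,133,.05)];print(c,(c[0]+c[1])/2+.05*np.array([.9945,-.1045,0]))
x,y=.5371,.1329
print(down(x,y,.185,.125,step=.006,lim=40,v=.1))
```

```text
[0.5262 0.1353 0.062 ]
[0.5322 0.0026 0.062 ]
[0.5287 0.0684 0.072 ]
[0.536  0.1321 0.1565]
[0.5353 0.1319 0.2065]
[array([ 0.47087407, -0.02566018,  0.05      ]), array([0.49201099, 0.17141568, 0.05      ])] [0.53116753 0.06765275 0.05      ]
 8.48 [0.5369 0.1329 0.1788] F [-0.3 -0.4 -2.5] T [0.03 0.01 0.03] w 0.0259 g 88.8
 8.73 [0.5368 0.1329 0.1725] F [ 1.5  0.6 -2.5] T [-0.01 -0.04  0.05] w 0.0259 g 88.8
 8.98 [0.5368 0.1328 0.1665] F [-0.4 -0.1 -1.4] T [-0.06 -0.03  0.01] w 0.026 g 88.8
 9.23 [0.5368 0.1328 0.1605] F [-0.3  0.2 -2.5] T [-0.07  0.02 -0.02] w 0.0261 g 88.8
 9.48 [0.5368 0.1328 0.1546] F [-0.4 -0.2 -1.7] T [-0.01  0.    0.  ] w 0.0259 g 88.8
 9.73 [0.5368 0.1328 0.1485] F [ 0.  -0.6 -2.3] T [-0.02 -0.01 -0.02] w 0.0259 g 88.8
 9.98 [0.5368 0.1328 0.1425] F [-0.8  0.3 -2.9] T [ 0.02  0.04 -0.01] w 0.0256 g 88.8
 10.23 [0.5368 0.1328 0.1366] F [-0.3  0.2 -1.8] T [-0.06 -0.01  0.  ] w 0.0257 g 88.9
 10.48 [0.5368 0.1328 0.1306] F [-0.3 -0.3 -2.8] T [-0.06 -0.01 -0.  ] w 0.0258 g 88.9
 10.73 [0.5368 0.1328 0.1246] F [-0.1 -0.1 -3. ] T [ 0.03 -0.03  0.01] w 0.0262 g 89.0
True
```

Run:
```python
from h import *
x,y=.537,.1348
bot.servo_line([x,y,.1246],velocity=.05);st('shift')
print(down(x,y,.1246,.0985,step=.003,lim=30,v=.05))
```

```text
shift 10.98 [0.5371 0.135  0.1247] F [ 0.3  0.4 -2.4] T [ 0.02  0.03 -0.01] w 0.0259 g 89.0
 11.23 [0.5368 0.1347 0.1214] F [-0.1  0.8 -2.8] T [-0.01 -0.01  0.  ] w 0.0258 g 89.0
 11.48 [0.5368 0.1347 0.1183] F [ 0.5  0.4 -2.4] T [-0.01 -0.02  0.03] w 0.0261 g 89.0
 11.73 [0.5369 0.1348 0.1154] F [-0.5  1.  -2.6] T [0.07 0.03 0.05] w 0.026 g 89.0
 11.98 [0.5369 0.1348 0.1124] F [ 0.4 -0.8 -1.6] T [ 0.01  0.   -0.02] w 0.0259 g 89.0
 12.23 [0.5369 0.1348 0.1094] F [ 1.   0.5 -2.7] T [-0.02 -0.    0.05] w 0.0259 g 89.0
 12.48 [0.5369 0.1348 0.1064] F [ 0.1  0.1 -2.7] T [-0.01  0.   -0.03] w 0.0256 g 89.0
 12.73 [0.5369 0.1348 0.1034] F [-0.7 -0.3 -2.1] T [-0.01 -0.02  0.04] w 0.0261 g 89.0
 12.98 [0.5369 0.1348 0.1004] F [-0.1 -0.2 -2.5] T [ 0.02 -0.02  0.  ] w 0.0261 g 89.0
 13.23 [0.5377 0.1349 0.099 ] F [ 1.2 -0.5  2.6] T [-0.14 -0.01 -0.02] w 0.0257 g 89.2
True
```

Run:
```python
from h import *
x,y=.537,.1348
print(down(x,y,.099,.0975,step=.0015,lim=30,v=.03))
hand.move_gripper(.06);st('rel')
bot.servo_line([x,y,.20],velocity=.2)
bot.reach([.49,.0,.33],Q(-8));st()
shot('wrist','w3')
```

```text
13.48 [0.5382 0.1348 0.0989] F [-1.  -2.2 14. ] T [-0.26  0.28 -0.06] w 0.0262 g 90.6
True
rel 13.91 [0.5368 0.1348 0.0972] F [-0.3  0.7  0.5] T [-0.01  0.02 -0.07] w 0.06 g 0.0
 15.37 [4.898e-01 4.000e-04 3.286e-01] F [-0.5  0.1 -0.2] T [-0.04  0.02 -0.01] w 0.0599 g 0.0
```

View pics/w3.png

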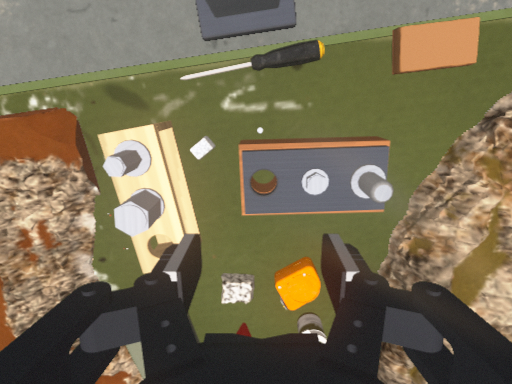

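The pin is seated and the plate is in line. The right hole is clear at (264,181), the pivot is at (315,182) and the hex head is at (133,219). Next is the thick bolt.

Run:
```python
from h import *
h=ray('w3',264,181,.062);p=ray('w3',315,182,.072);print('hole',h,'piv',p,'hex',ray('w3',131.5,219,.130),'collar',ray('w3',369,181,.069))
print('pred from pin', np.array([.537,.1348])-.136*np.array([.1045,.9945]))
q=Q(-8);x,y=.5262,-.1515
bot.reach([x,y,.20],q);bot.servo_line([x,y,.112],velocity=.12);st('at')
hand.move_gripper(.03,90);o=st('grip')
bot.servo_line([x,y,.21],velocity=.12);st('up')
bot.reach([.5229,-.0005,.21],q);bot.servo_line([.5229,-.0005,.185],velocity=.1);st('over')
shot('wrist','w4')
```

```text
hole [ 5.21451507e-01 -4.19293644e-05  6.20000000e-02] piv [0.52925875 0.06533601 0.072     ] hex [ 0.52702448 -0.15345014  0.13      ] collar [0.53849559 0.13548194 0.069     ]
pred from pin [ 5.22788e-01 -4.52000e-04]
at 17.12 [ 0.5268 -0.1515  0.1128] F [ 0.8 -0.3 -0.2] T [ 0.04 -0.04  0.05] w 0.0602 g 0.0
grip 17.45 [ 0.527  -0.1518  0.1133] F [-0.8  0.1  5.6] T [ 0.02  0.2  -0.03] w 0.0368 g 90.1
up 18.42 [ 0.5256 -0.1513  0.2093] F [ 0.1  0.1 -1.6] T [-0.06  0.04 -0.04] w 0.0364 g 90.3
over 19.47 [ 0.5226 -0.0013  0.1846] F [ 0.5  0.4 -1.5] T [ 0.04  0.02 -0.01] w 0.0372 g 90.4
```

View pics/w4.png

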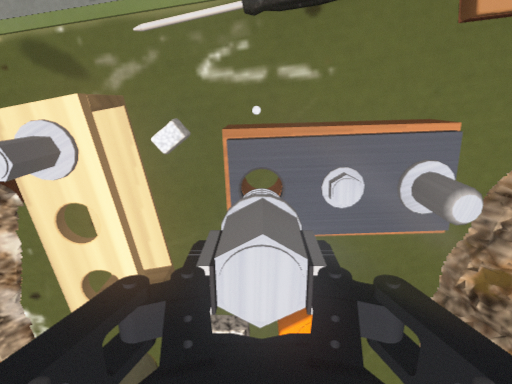

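The thick bolt is held squarely on its flats above the right hole (262,185), so I'm inserting it.

Run:
```python
from h import *
x,y=.5228,-.0004
if down(x,y,.185,.121,step=.016,lim=30,v=.1) and down(x,y,.121,.096,step=.0025,lim=30,v=.05):
    bot.dwell(.2);st('end')
```

```text
19.82 [ 5.225e-01 -5.000e-04  1.689e-01] F [ 0.   0.3 -1.7] T [-0.01  0.04  0.01] w 0.0369 g 90.4
 20.13 [ 5.225e-01 -4.000e-04  1.529e-01] F [ 0.7  0.1 -2.5] T [-0.02 -0.   -0.03] w 0.0363 g 90.4
 20.44 [ 5.225e-01 -4.000e-04  1.369e-01] F [-0.   0.3 -1.4] T [ 0.01  0.03 -0.02] w 0.0369 g 90.4
 20.75 [ 5.225e-01 -4.000e-04  1.209e-01] F [-0.7  0.5 -2.2] T [ 0.01 -0.02  0.04] w 0.037 g 90.4
 21.0 [ 5.229e-01 -4.000e-04  1.188e-01] F [ 0.   0.4 -1.8] T [ 0.06 -0.01  0.04] w 0.0372 g 90.4
 21.25 [ 5.227e-01 -4.000e-04  1.160e-01] F [ 0.6  0.3 -2.4] T [-0.04 -0.   -0.04] w 0.037 g 90.4
 21.5 [ 5.227e-01 -4.000e-04  1.133e-01] F [-0.1 -0.2 -2.6] T [-0.05  0.    0.02] w 0.037 g 90.4
 21.75 [ 5.227e-01 -4.000e-04  1.108e-01] F [ 0.8 -0.3 -2.6] T [-0.04 -0.   -0.03] w 0.0372 g 90.4
 22.0 [ 5.227e-01 -4.000e-04  1.083e-01] F [ 0.  -0.6 -2. ] T [0.02 0.03 0.02] w 0.0372 g 90.4
 22.25 [ 5.227e-01 -4.000e-04  1.058e-01] F [-0.1  0.2 -1.7] T [-0.01 -0.02  0.05] w 0.0369 g 90.4
 22.5 [ 5.227e-01 -4.000e-04  1.033e-01] F [ 0.4 -0.  -1.9] T [ 0.   -0.01  0.06] w 0.037 g 90.4
 22.75 [ 5.227e-01 -4.000e-04  1.008e-01] F [-0.9 -0.  -2.2] T [-0.    0.    0.05] w 0.037 g 90.4
 23.0 [ 5.227e-01 -4.000e-04  9.830e-02] F [-0.4 -0.2 -1.5] T [ 0.02  0.01 -0.02] w 0.0373 g 90.4
 23.25 [ 5.241e-01 -5.000e-04  9.720e-02] F [-0.9 -0.  10.6] T [-0.11  0.26  0.19] w 0.0367 g 91.6
end 23.45 [ 5.241e-01 -5.000e-04  9.730e-02] F [-1.1 -0.4 11. ] T [-0.11  0.26  0.12] w 0.0368 g 91.6
```

Contact came at the expected seated height. I'll release, retreat and check.

Run:
```python
from h import *
hand.move_gripper(.062);p=get_obs()['position'];bot.servo_line([p[0],p[1],.20],velocity=.2)
bot.reach([.45,-.02,.33],Q(-8));bot.dwell(.3);st()
a=shot('wrist','w5')['frame'];b=shot('side','s5')['frame']
o=np.zeros((600,800,3),np.uint8);o[:384,:400]=a[:,112:512];c=cv2.resize(b[110:290,150:290],(400,514));o[:514,400:]=c
cv2.imwrite('pics/f.png',o[:,:,::-1])
```

```text
25.43 [ 0.45   -0.0199  0.3287] F [ 0.1 -1.4 -0. ] T [ 0.04  0.05 -0.05] w 0.062 g 0.0
```

View pics/f.png

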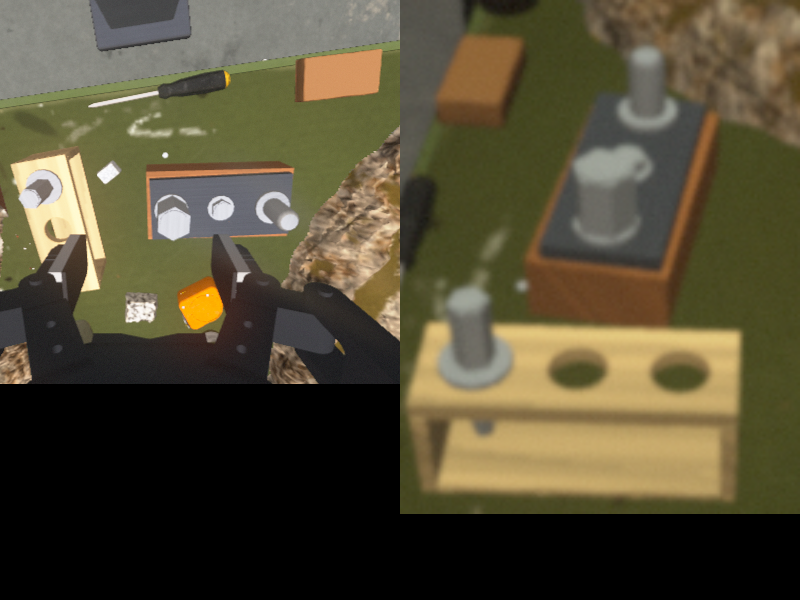

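Both pieces sit flush on the aligned plate: the bolt at (172,212) and the pin at (275,210). The thin bolt is still in the rack.

```bash
python3 -c "
from h import *
print(hand_in())"
```

```text
the job is handed in; nothing more can be done
None
```

The drift pin is seated in the left-hand hole with the plate in line, the thick hex bolt is seated in the right-hand hole, and the job was handed in at about 25 s on the robot's clock; the verdict was not shown.

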